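# Restock the sample drawer with papier-mache boxes

### The arm

A 6-joint arm with a two-finger parallel gripper is mounted at the origin on the work surface. World frame = base frame: x ahead of the robot, y to its left, z up, the work surface at z = 0. Lengths are in mm, angles in rad, forces in N, time in s.
With the tool pointing down it reaches from about 400 to 925 mm from the base axis. Payload 12.5 kg.
Tool frame: the origin (TCP) lies between the finger pads; the fingertips stand env.tip_extent ahead of it and the grasp point (between the pads) lies 11 mm behind it (env.tip_extent is the distance from the TCP to the fingertips, in mm); z points along the fingers, y is the line along which they close (so a half turn about z gives the same grasp; the last joint's range is limited). The gripper opens to 95 mm and grips with 3 to 60 N. Pads are 20 mm wide; open, the fingers measure 119 mm over their backs; the gripper's body (75 mm by 180 mm) begins 59 mm behind the grasp point.
Start: joints at [-1.273, 0.491, 1.559, -0, 1.092, -0.106], TCP at [245.596, -574.742, 222.661] pointing down, gripper open.
Joint ranges: [-3.1, 3.1], [-0.84, 2.19], [0.05, 2.79], [-1.13, 4.28], [0.06, 2.93], [-2.69, 2.69]. Speed limits (rad/s): [2.22, 2.22, 2.79, 3.14, 3.14, 3.14].

### API

Orientations are given as [roll, pitch, yaw] about the fixed x, y, z axes, in that order (R = Rz(yaw) Ry(pitch) Rx(roll)).
In Python, from cell import env gives the robot as it stands.
- The arm moves only by the tool carry_out, never from a script. Its argument "motion" is a list of rows, each a list of 5 numbers: the shift along the tool's x, y, z in mm, then the turn about the tool's z in degrees, then the closure, from 0 (fully open) to 1 (shut). A call has 1 to 12 rows; each row shifts and turns the commanded pose from where the row before left it, along the tool's axes as they then stand; what a row does not reach is not made up. A row lasts 1/10 s, in which the tool goes at most 50 mm and 8.59 degrees, less where a joint would pass 70% of its speed; a pose out of reach is approached as far as the arm can. A call with a gripper value outside its range is refused whole. The fingers move at their own pace and stop on an object; the grip force is fixed at half the most. Time passes only in rows, so rows that do not move let the fingers close. It gives the time, the measured TCP pose, the force, the opening and the grip force at its end, in the units of the state.
- env.state(): the state, without advancing time (a new reading comes with each control period).
- env.read_camera(name): name is "scene" or "top" or "wrist"; returns a dict with "color" (384x512x3 uint8, red, green, blue), "K" (3x3 intrinsics, pixels), "R" (3x3) and "t" (3): a world point X has camera coordinates R X + t; the wrist camera has in their place "hand_eye" (4x4, takes a point from camera to tool coordinates, whose origin is the TCP and whose axes are the flange's). Camera axes: x right, y down, z forward; pixel columns grow to the right and rows downward; lengths in mm; the calibration is good to about 2 mm. A picture is of the moment at which its call begins: read the wrist's pose just before it. There is no depth.
- env.job_done(): hands the job in; it is judged then, once.
The state is a dict: "t": time; "joints": joint angles; "qvel": joint speeds; "tau": joint torques, N m; "eef_pos": TCP position; "tcp_rot": TCP orientation; "ft_force": force on the tool from outside, world axes, zero at the start; "moment": the same for the moment, N m; "opening": opening from 0.0 (shut) to 1.0 (fully open); "grip_force": force on a finger pad.
Only numpy, scipy, OpenCV 4.12 (cv2) and the standard library are available. Lean on these libraries where they do the work, as an engineer would, in place of code of your own. Each camera call takes 0.05 s, during which the arm holds its last target. There are 200 camera calls.

### The job

Restock the top drawer of the sample chest: pull it fully open, move the painted samples you find in it to the orange returns tray, standing upright, seat every plain brown box from the mat flat and square at the bottom of the pocket of its own shape, then push the drawer fully shut. The boxes are thin papier-mache, so use a light grip, never squeeze or press one hard, and set each one down softly without dropping it. Leave the glue, jars, brush, tape and elephant where they are.

Things in the scene. Friction and masses are not known exactly. Their poses are not given: they have to be found in the camera images.
- chest: plywood tabletop chest of two drawers, 270 deep (x) by 300 wide (y) by 156 high; origin on the table 35 in front of the middle of the drawer fronts, below the handles; its x axis points into the chest. It does not move. Heights above the table in mm: top drawer's front edge 143, its side walls 134, the insert's upper face 108, underside of the chest's top board 144 (a seated box clears it by 10)
- chest_drawer0 (a joint): top drawer of the chest: how far it is pulled out along the chest's -x, in m: 0 shut (as it starts), stop at 0.19. About 1 N moves it; it stays where it is left. Behind its front lies a dark insert with four pockets; fully out, all four are clear of the chest's top. There is room for fingers beside the boxes across the chest's y, little along x
- chest_drawer0_handle (a point): middle of the top drawer's dark bar handle (a round bar, diameter 11, 120 long, parallel to the drawer front, its axis 35 in front of it; the chest's top is 38 above it, the lower drawer's like handle 66 below it); its x axis is the chest's x
- tray: low orange returns tray, 210 (x) by 120 (y), rim 20 high, wall and floor 4; origin at the centre of its underside. It does not move
- pocket_oblong (a point): centre of the floor of the oblong pocket in the drawer's insert, which fits the oblong boxes upright with 2.5 to spare on each side; the pocket is 14 deep with upright walls, its axes are the chest's (long side along x); it travels with the drawer
- pocket_round (a point): centre of the floor of the round pocket in the drawer's insert, which fits the round boxes upright with 2.5 to spare on each side; the pocket is 14 deep with upright walls, its axes are the chest's (long side along x); it travels with the drawer
- pocket_square (a point): centre of the floor of the square pocket in the drawer's insert, which fits the square boxes upright with 2.5 to spare on each side; the pocket is 14 deep with upright walls, its axes are the chest's (long side along x); it travels with the drawer
- pocket_slim (a point): centre of the floor of the slim pocket in the drawer's insert, which fits the slim boxes upright with 2.5 to spare on each side; the pocket is 14 deep with upright walls, its axes are the chest's (long side along x); it travels with the drawer
- blank_oblong: plain brown papier-mache trinket box, oblong, 64 (x) by 42 (y) by 40 high, closed, 28 to 63 g, on the green mat (3 thick); may be absent. Origin: centre of its underside. Thin-walled and fragile: the fingers together may press on it with 80 N at most (a 20 N grip setting holds it), it may meet drawer or tray with 30 N at most, and must not fall 20 or more
- blank_round: plain brown papier-mache trinket box, round, diameter 50, 40 high, closed, 28 to 63 g, on the green mat (3 thick); may be absent. Origin: centre of its underside. Thin-walled and fragile: the fingers together may press on it with 80 N at most (a 20 N grip setting holds it), it may meet drawer or tray with 30 N at most, and must not fall 20 or more
- blank_square: plain brown papier-mache trinket box, square, 48 by 48 by 40 high, closed, 28 to 63 g, on the green mat (3 thick); may be absent. Origin: centre of its underside. Thin-walled and fragile: the fingers together may press on it with 80 N at most (a 20 N grip setting holds it), it may meet drawer or tray with 30 N at most, and must not fall 20 or more
- blank_slim: plain brown papier-mache trinket box, slim oblong, 72 (x) by 30 (y) by 40 high, closed, 28 to 63 g, on the green mat (3 thick); may be absent. Origin: centre of its underside. Thin-walled and fragile: the fingers together may press on it with 80 N at most (a 20 N grip setting holds it), it may meet drawer or tray with 30 N at most, and must not fall 20 or more
- sample_oblong: painted sample (teal lid, brown base), same size as the brown oblong box, oblong, 64 (x) by 42 (y) by 40 high, about 50 g; if present it starts in the oblong pocket of the shut drawer. Origin at the centre of its underside. Fragile in the same way as the brown boxes
- sample_round: painted sample (red lid, brown base), same size as the brown round box, round, diameter 50, 40 high, about 50 g; if present it starts in the round pocket of the shut drawer. Origin at the centre of its underside. Fragile in the same way as the brown boxes
- sample_square: painted sample (yellow lid, brown base), same size as the brown square box, square, 48 by 48 by 40 high, about 50 g; if present it starts in the square pocket of the shut drawer. Origin at the centre of its underside. Fragile in the same way as the brown boxes
- glue: white glue bottle, 130 tall, diameter 48. Not part of the job: leave it where it is
- jar_blue: blue paint jar, 55 tall, diameter 44. Not part of the job: leave it where it is
- jar_green: green paint jar, 55 tall, diameter 44. Not part of the job: leave it where it is
- brush: paint brush lying on the table, 190 long. Not part of the job: leave it where it is
- tape: roll of brown tape lying flat, diameter 90, 25 high. Not part of the job: leave it where it is
- elephant: brown papier-mache elephant, about 110 long, 80 tall, standing on top of the chest. Not part of the job: leave it where it is
Mind the look-alikes: they are no part of the job. Of the things that look like the tray, the largest one is meant.

How it is judged (in metres and radians):
On the way, in this order (a step that is already met when the one before it is completed fails the run):
1. the top drawer is pulled out to its stop (value of joint chest_drawer0 above 0.18 m), for 0.2 s.
2. with the drawer out, the painted samples stand in the returns tray and every brown box sits flat and square in its own pocket, let go (x of sample_oblong in the frame of tray between -0.1 and 0.1 m and y of sample_oblong in the frame of tray between -0.055 and 0.055 m and z of each of sample_oblong, sample_round, sample_square in the frame of tray below 0.012 m and angle between each of sample_oblong, sample_round, sample_square's own z axis and vertical below 0.1 rad and linear speed of each of sample_oblong, sample_round, sample_square, blank_oblong, blank_round, blank_square, blank_slim below 0.03 m/s and x of sample_round in the frame of tray between -0.1 and 0.1 m and y of sample_round in the frame of tray between -0.055 and 0.055 m and x of sample_square in the frame of tray between -0.1 and 0.1 m and y of sample_square in the frame of tray between -0.055 and 0.055 m and horizontal distance between blank_oblong and pocket_oblong below 0.006 m and z of blank_oblong in the frame of pocket_oblong below 0.004 m and angle between each of blank_oblong, blank_round, blank_square, blank_slim's own z axis and vertical below 0.06 rad and angle between the x axis of blank_oblong and the x axis of pocket_oblong, either way round below 0.12 rad and horizontal distance between blank_round and pocket_round below 0.006 m and z of blank_round in the frame of pocket_round below 0.004 m and horizontal distance between blank_square and pocket_square below 0.006 m and z of blank_square in the frame of pocket_square below 0.004 m and (angle between the x axis of blank_square and the x axis of pocket_square, either way round below 0.12 rad or angle between the x axis of blank_square and the y axis of pocket_square, either way round below 0.12 rad) and horizontal distance between blank_slim and pocket_slim below 0.006 m and z of blank_slim in the frame of pocket_slim below 0.004 m and angle between the x axis of blank_slim and the x axis of pocket_slim, either way round below 0.12 rad and value of joint chest_drawer0 above 0.15 m and contact force between the fingers and blank_oblong below 0.5 N and contact force between the fingers and blank_round below 0.5 N and contact force between the fingers and blank_square below 0.5 N and contact force between the fingers and blank_slim below 0.5 N and contact force between the fingers and sample_oblong below 0.5 N and contact force between the fingers and sample_round below 0.5 N and contact force between the fingers and sample_square below 0.5 N), for 0.3 s.
3. the drawer is pushed fully shut (value of joint chest_drawer0 below 0.006 m), for 0.2 s.
At the end, for the whole second after the job is handed in: Drawer shut to within 6 mm; each brown box within 6 mm of the centre of its own pocket, less than 4 mm above its floor, tilted less than 0.06 rad and square to it within 0.12 rad (round: any turn); each painted sample upright on the floor of the returns tray; all at rest (x of sample_oblong in the frame of tray between -0.1 and 0.1 m and y of sample_oblong in the frame of tray between -0.055 and 0.055 m and z of each of sample_oblong, sample_round, sample_square in the frame of tray below 0.012 m and angle between each of sample_oblong, sample_round, sample_square's own z axis and vertical below 0.1 rad and linear speed of each of sample_oblong, sample_round, sample_square, blank_oblong, blank_round, blank_square, blank_slim below 0.03 m/s and x of sample_round in the frame of tray between -0.1 and 0.1 m and y of sample_round in the frame of tray between -0.055 and 0.055 m and x of sample_square in the frame of tray between -0.1 and 0.1 m and y of sample_square in the frame of tray between -0.055 and 0.055 m and horizontal distance between blank_oblong and pocket_oblong below 0.006 m and z of blank_oblong in the frame of pocket_oblong below 0.004 m and angle between each of blank_oblong, blank_round, blank_square, blank_slim's own z axis and vertical below 0.06 rad and angle between the x axis of blank_oblong and the x axis of pocket_oblong, either way round below 0.12 rad and horizontal distance between blank_round and pocket_round below 0.006 m and z of blank_round in the frame of pocket_round below 0.004 m and horizontal distance between blank_square and pocket_square below 0.006 m and z of blank_square in the frame of pocket_square below 0.004 m and (angle between the x axis of blank_square and the x axis of pocket_square, either way round below 0.12 rad or angle between the x axis of blank_square and the y axis of pocket_square, either way round below 0.12 rad) and horizontal distance between blank_slim and pocket_slim below 0.006 m and z of blank_slim in the frame of pocket_slim below 0.004 m and angle between the x axis of blank_slim and the x axis of pocket_slim, either way round below 0.12 rad and value of joint chest_drawer0 below 0.006 m); the robot touches nothing.
It fails at once if a box is squeezed by the fingers with more than 80 N in all (contact force between the fingers and blank_oblong above 80 N or contact force between the fingers and blank_round above 80 N or contact force between the fingers and blank_square above 80 N or contact force between the fingers and blank_slim above 80 N or contact force between the fingers and sample_oblong above 80 N or contact force between the fingers and sample_round above 80 N or contact force between the fingers and sample_square above 80 N).
It fails at once if a box is pushed or banged on the chest, its drawer or the tray with more than 30 N (contact force between any of blank_oblong, blank_round, blank_square, blank_slim, sample_oblong, sample_round, sample_square and chest above 30 N or contact force between any of blank_oblong, blank_round, blank_square, blank_slim, sample_oblong, sample_round, sample_square and tray above 30 N).
It fails at once if a box is let go in the air over the drawer or tray and drops (falling free faster than 0.6 m/s) ((contact force between blank_oblong and anything else below 0.02 N and linear speed of blank_oblong above 0.6 m/s and (height (world z) of blank_oblong above 0.106 m or height (world z) of blank_oblong between 0.018 and 0.085 m)) or (contact force between blank_round and anything else below 0.02 N and linear speed of blank_round above 0.6 m/s and (height (world z) of blank_round above 0.106 m or height (world z) of blank_round between 0.018 and 0.085 m)) or (contact force between blank_square and anything else below 0.02 N and linear speed of blank_square above 0.6 m/s and (height (world z) of blank_square above 0.106 m or height (world z) of blank_square between 0.018 and 0.085 m)) or (contact force between blank_slim and anything else below 0.02 N and linear speed of blank_slim above 0.6 m/s and (height (world z) of blank_slim above 0.106 m or height (world z) of blank_slim between 0.018 and 0.085 m)) or (contact force between sample_oblong and anything else below 0.02 N and linear speed of sample_oblong above 0.6 m/s and (height (world z) of sample_oblong above 0.106 m or height (world z) of sample_oblong between 0.018 and 0.085 m)) or (contact force between sample_round and anything else below 0.02 N and linear speed of sample_round above 0.6 m/s and (height (world z) of sample_round above 0.106 m or height (world z) of sample_round between 0.018 and 0.085 m)) or (contact force between sample_square and anything else below 0.02 N and linear speed of sample_square above 0.6 m/s and (height (world z) of sample_square above 0.106 m or height (world z) of sample_square between 0.018 and 0.085 m))).
It fails at once if a bystander (glue, jar, brush, tape, elephant) is moved more than 40 mm (distance of any of glue, jar_blue, jar_green, brush, tape, elephant from where it was at the start of the episode above 0.04 m).
Of blank_oblong, blank_round, blank_square, blank_slim only 3 to 4 are there at a start; the rules pass over those that are not, and their reading is None.
Of sample_oblong, sample_round, sample_square only 1 to 2 are there at a start; the rules pass over those that are not, and their reading is None.
At some moment in a run one of blank_oblong, blank_round, blank_square, blank_slim may be knocked a few centimetres aside while the robot is not near it.
It also fails if it takes over 210 s, if anything falls off the work surface, if the arm or the gripper's body presses on something with over 40 N, if the wrist force passes 120 N, or if a joint passes its speed limit or range.

## Working session

There is one attempt and no reset: what is moved stays moved. The work goes in short steps, Python scripts to look and compute and a tool call to move; the robot and the scene stay as the last step left them, time stands still between calls to the robot, and variables do not carry over. Pictures are saved under pics/ and viewed, at most 14 in all, crops included, and the job is handed in when it is done.

Besides the shell and the picture viewer there is one more tool, called after "Emit:" as name(argument=value, ...) on one line, values as JSON. carry_out: Moves the arm, as the interface text tells. Its arguments: {"type":"object","properties":{"motion":{"type":"array"}},"required":["motion"]}

```bash
ls; mkdir -p pics
cat > h.py <<'E'
import numpy as np, cv2
from cell import env
def snap(n,f=None):
    c=env.read_camera(n)
    if f: cv2.imwrite('pics/'+f,cv2.cvtColor(c['color'],cv2.COLOR_RGB2BGR))
    return c
def cast(c,uv,z):
    uv=np.atleast_2d(np.asarray(uv,float)); d=(np.c_[uv,np.ones(len(uv))]@np.linalg.inv(c['K']).T)@c['R']
    o=-c['R'].T@c['t']; return o+d*((z-o[2])/d[:,2])[:,None]
def proj(c,X):
    p=(np.atleast_2d(X)@c['R'].T+c['t'])@c['K'].T; return p[:,:2]/p[:,2:]
E
python3 - <<'E'
from h import *
a=snap('scene','s1.png');b=snap('top','t1.png')
for c in(a,b): print(c['K'],-c['R'].T@c['t'],c['R'])
print(env.state(),env.tip_extent)
E
```

```text
pics
[[414.0516921    0.         260.78808997]
 [  0.         414.0516921  187.96546623]
 [  0.           0.           1.        ]] [1357.61865439  -10.87780265  961.93975867] [[-0.00510315  0.9999535   0.00818262]
 [ 0.74646629  0.00925414 -0.66535888]
 [-0.66540367  0.00271262 -0.7464788 ]]
[[349.21093858   0.         256.6817648 ]
 [  0.         349.21093858 191.3062025 ]
 [  0.           0.           1.        ]] [ 500.60000389   -4.51431759 1018.82664285] [[ 0.01235098 -0.99991943 -0.0029318 ]
 [-0.99179758 -0.01187751 -0.12726543]
 [ 0.12722035  0.0044796  -0.99186436]]
{'t': 0.1, 'joints': array([-1.27260455e+00,  4.91516380e-01,  1.55941127e+00, -5.47800690e-05,
        1.09165616e+00, -1.05593084e-01]), 'qvel': array([-0.00235043, -0.00078231, -0.00091489,  0.00122905,  0.00039923,
        0.00123654]), 'tau': array([ 2.40718393e-03, -6.13623548e+01, -2.58605450e+01,  6.93585724e-02,
        4.70422651e-02, -4.21449636e-05]), 'eef_pos': array([ 245.51524891, -574.53287484,  222.10170634]), 'tcp_rot': array([-3.14060189e+00, -5.61495252e-05,  4.03810114e-01]), 'ft_force': array([-0.09889852, -0.51100535,  0.7303909 ]), 'moment': array([0.03066398, 0.04423781, 0.03398268]), 'grip_force': 0.0, 'opening': 1.002814917608418} 8.0
```

View pics/t1.png

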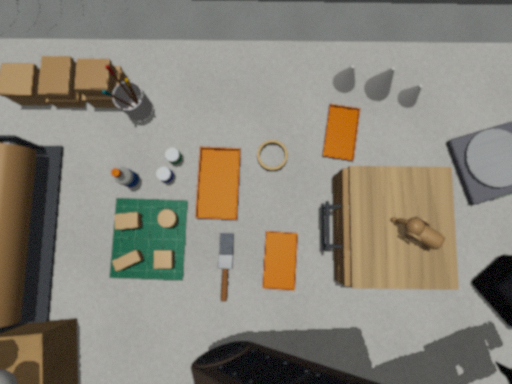

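View pics/s1.png

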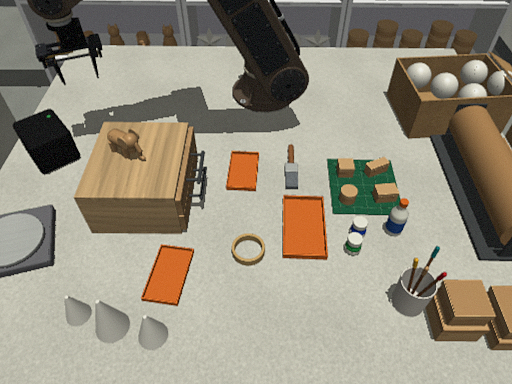

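The top view shows three orange trays at pixels (218,183), (280,260) and (341,132). The boxes on the mat are oblong (127,220), round (166,218), slim (127,261) and square (163,259). The handles are at (326,228). I'll measure them next and check the trays in a crop.

Run:
```python
from h import *
c=snap('top'); im=c['color']; hsv=cv2.cvtColor(im,cv2.COLOR_RGB2HSV)
def rects(m,z,amin):
    for k in cv2.findContours(m.astype(np.uint8),cv2.RETR_EXTERNAL,cv2.CHAIN_APPROX_NONE)[0]:
        if cv2.contourArea(k)<amin: continue
        P=cast(c,k[:,0,:],z)[:,:2].astype(np.float32)
        (x,y),(w,h),a=cv2.minAreaRect(P); print(k[:,0].mean(0).round(),'xy',round(x),round(y),'size',round(w+2.5),round(h+2.5),'a',round(a,1), 'area', round(cv2.contourArea(P)))
print('trays'); rects((hsv[...,0]<16)&(hsv[...,1]>210)&(hsv[...,2]>150),20,300)
m=(hsv[...,0]<25)&(hsv[...,1]>60)&(hsv[...,2]>60); mm=np.zeros_like(m); mm[200:280,112:186]=1
print('boxes'); rects(m&mm,43,80)
print('handle corners z118',cast(c,[(323,203),(323,252),(330,203),(330,252)],118).round())
print('chest top corners',cast(c,[(350,167),(453,167),(457,289),(350,287)],156).round())
cv2.imwrite('pics/crop1.png',cv2.cvtColor(cv2.resize(np.hstack([im[200:280,110:190],im[160:290,320:460][25:105,0:80]]),None,fx=5,fy=5,interpolation=cv2.INTER_CUBIC),cv2.COLOR_RGB2BGR))
cv2.imwrite('pics/crop2.png',cv2.cvtColor(cv2.resize(im[95:300,190:370],None,fx=2.9,fy=2.9,interpolation=cv2.INTER_CUBIC),cv2.COLOR_RGB2BGR))
```

```text
trays
boxes
[127. 260.] xy 431 354 size 35 81 a 27.4 area 2197
[163. 259.] xy 436 255 size 49 52 a 2.5 area 2142
[127. 221.] xy 539 361 size 47 71 a 5.9 area 2713
[167. 218.] xy 549 249 size 50 53 a 2.4 area 1912
handle corners z118 [[ 588. -172.  118.]
 [ 463. -171.  118.]
 [ 588. -191.  118.]
 [ 463. -189.  118.]]
chest top corners [[ 676. -234.  156.]
 [ 679. -492.  156.]
 [ 381. -484.  156.]
 [ 382. -228.  156.]]
```

View pics/crop2.png

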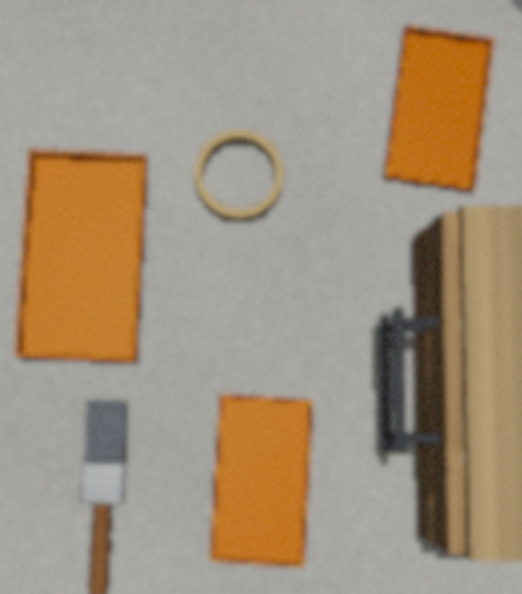

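The largest orange tray is the left one at (218,183). It is about 72x43 px, against about 57x32 px for the other two, so it is the returns tray. I'll raise the arm, move above the handle and take a wrist view.

Emit:
carry_out(motion=[[0,0,-40,0,0],[0,0,-40,0,0],[43,-30,0,0,0],[43,-30,0,0,0],[43,-30,0,0,0],[43,-30,0,0,0],[43,-30,0,0,0],[43,-30,0,0,0],[43,-30,0,0,0],[43,-30,0,0,0],[43,-30,0,0,0],[43,-30,0,0,0]])

```text
t: 1.35
eef_pos: [511.0, -148.6, 302.7]
tcp_rot: [3.141, -0.0, 0.404]
ft_force: [0.8, -1.3, 1.0]
opening: 1.0
grip_force: 0.0
```

Emit:
carry_out(motion=[[0,0,0,7.7,0],[0,0,0,7.7,0],[0,0,0,7.7,0],[0,0,0,0,0],[0,0,0,0,0]])

```text
t: 1.85
eef_pos: [510.2, -150.5, 302.5]
tcp_rot: [-3.142, 0.0, 0.005]
ft_force: [0.3, 0.3, -0.1]
opening: 1.0
grip_force: 0.0
```

```bash
cat >> h.py <<'E'
from scipy.spatial.transform import Rotation as Ro
def wsnap(f=None):
    s=env.state(); c=snap('wrist',f); H=c['hand_eye']; T=np.eye(4); T[:3,:3]=Ro.from_euler('xyz',s['tcp_rot']).as_matrix(); T[:3,3]=s['eef_pos']
    W=np.linalg.inv(T@H); c['R']=W[:3,:3]; c['t']=W[:3,3]; return c
def to(x,y,z,yaw=None):
    s=env.state(); T=Ro.from_euler('xyz',s['tcp_rot']).as_matrix(); d=np.array([x,y,z])-s['eef_pos']
    print('at',s['eef_pos'].round(1),'yaw',np.degrees(s['tcp_rot'][2]).round(2),'tool shift',(T.T@d).round(1), '' if yaw is None else ('turn',round(-((yaw-np.degrees(s['tcp_rot'][2])+180)%360-180),2)))
E
python3 - <<'E'
from h import *
s=env.state();print(s['eef_pos'],s['tcp_rot'],s['joints'],s['t'],s['ft_force'])
c=wsnap('w1.png'); print(c['hand_eye'],c['K'])
E
```

```text
[ 510.18713725 -150.54462791  302.5418438 ] [-3.14158826e+00  1.93067732e-04  4.52389519e-03] [-4.11103958e-01  2.81478045e-01  1.67349421e+00 -7.97406361e-05
  1.18679881e+00  1.15519835e+00] 1.85 [ 0.27242106  0.28463364 -0.09135818]
[[-8.43480484e-04 -9.69895530e-01 -2.43519917e-01  6.86110733e+01]
 [ 9.99999608e-01 -8.83359846e-04  5.45606804e-05 -8.30064853e-01]
 [-2.68033876e-04 -2.43519775e-01  9.69895895e-01 -1.62009422e+02]
 [ 0.00000000e+00  0.00000000e+00  0.00000000e+00  1.00000000e+00]] [[265.4551652    0.         256.860976  ]
 [  0.         265.4551652  194.15728726]
 [  0.           0.           1.        ]]
```

View pics/w1.png

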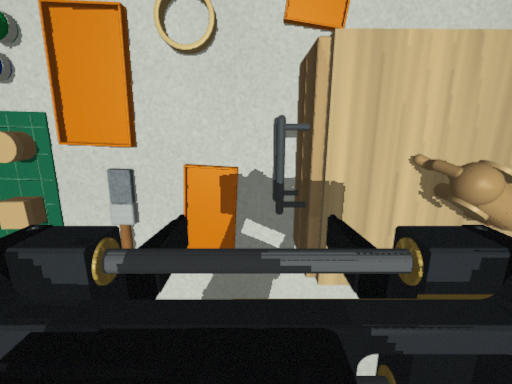

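The wrist view shows the top handle bar from (280,118) to (280,212). The drawer's front edge runs from (327,38) to (308,275) and the tray is at (88,73). Next I'll cast these points.

Run:
```python
from h import *
c=wsnap(); g=cv2.cvtColor(c['color'],cv2.COLOR_RGB2GRAY).astype(int)
for r in (120,160,180,200):
    k=np.where(g[r,262:300]<75)[0]+262
    print(r,k.min(),k.max(), cast(c,[(k.min()-.5,r),(k.max()+.5,r)],118)[:,:2].round(1).tolist())
k=np.where((g[100:225,277:282].mean(1))<75)[0]+100; print('bar ends',cast(c,[(280,k.min()),(280,k.max())],118).round(1))
row=lambda r:g[r,290:350].tolist()
for r in(60,160,240): print(r,row(r))
# tray rim
hsv=cv2.cvtColor(c['color'],cv2.COLOR_RGB2HSV); m=((hsv[...,0]<16)&(hsv[...,1]>180)&(hsv[...,2]>100)).astype(np.uint8)
for k in cv2.findContours(m,cv2.RETR_EXTERNAL,cv2.CHAIN_APPROX_NONE)[0]:
    if cv2.contourArea(k)>2500:
        for z in(20,0):
            P=cast(c,k[:,0],z)[:,:2].astype(np.float32); print(z,k[:,0].mean(0).round(),cv2.minAreaRect(P))
t=snap('top'); hsv=cv2.cvtColor(t['color'],cv2.COLOR_RGB2HSV); print(hsv[183,218],hsv[260,280])
m=((hsv[...,0]<20)&(hsv[...,1]>200)).astype(np.uint8); m[:, :190]=0; m[:,260:]=0;m[225:]=0
k=max(cv2.findContours(m,cv2.RETR_EXTERNAL,cv2.CHAIN_APPROX_NONE)[0],key=cv2.contourArea);print(cv2.minAreaRect(cast(t,k[:,0],20)[:,:2].astype(np.float32)))
```

```text
120 275 299 [[588.0, -171.7], [588.1, -203.2]]
160 274 299 [[537.8, -171.4], [537.9, -205.3]]
180 273 299 [[511.2, -170.6], [511.3, -206.4]]
200 274 299 [[483.7, -172.4], [483.8, -207.6]]
bar ends [[ 590.4 -178.6  118. ]
 [ 465.2 -181.7  118. ]]
60 [192, 194, 196, 197, 196, 194, 193, 193, 194, 193, 192, 186, 138, 73, 60, 60, 96, 84, 65, 64, 64, 62, 62, 57, 57, 59, 97, 132, 154, 159, 160, 161, 161, 161, 161, 160, 165, 170, 165, 126, 79, 67, 95, 162, 178, 178, 176, 176, 175, 176, 178, 178, 179, 179, 179, 181, 181, 182, 181, 182]
160 [194, 193, 194, 195, 197, 152, 78, 65, 63, 61, 60, 62, 68, 67, 64, 63, 62, 62, 59, 56, 60, 117, 153, 162, 163, 163, 162, 161, 161, 160, 158, 156, 155, 117, 76, 70, 145, 174, 175, 174, 172, 174, 176, 178, 180, 181, 181, 183, 186, 187, 186, 189, 187, 186, 183, 179, 176, 173, 171, 170]
240 [113, 112, 112, 89, 61, 58, 58, 58, 68, 63, 59, 59, 59, 58, 56, 62, 62, 76, 87, 91, 89, 88, 87, 86, 84, 86, 85, 86, 82, 75, 72, 88, 93, 94, 93, 91, 57, 12, 19, 11, 12, 17, 13, 14, 15, 17, 20, 15, 16, 15, 11, 17, 16, 18, 21, 16, 21, 18, 19, 20]
[ 16 185 216] [ 16 189 216]
((743.8690795898438, 112.05509948730469), (37.0267219543457, 111.17655181884766), 10.086621284484863)
```

Run:
```python
from h import *
c=wsnap(); g=cv2.cvtColor(c['color'],cv2.COLOR_RGB2GRAY).astype(int)
print(g[160,268:296].tolist(),g[180,268:296].tolist())
P=cast(c,[(316.3,60),(310.7,160),(306.8,240)],143);print('front edge',P.round(1))
print('top board front',cast(c,[(332.5,60),(325.5,160)],156).round(1))
print('bar right 285.5',cast(c,[(285.5,160),(285.5,180)],118).round(1))
hsv=cv2.cvtColor(c['color'],cv2.COLOR_RGB2HSV); print(hsv[80,90])
t=snap('top')
for q,name,ex in((c,'w',lambda m:(m.__setitem__((slice(150,None)),0),m.__setitem__((slice(None),slice(150,None)),0))),(t,'t',lambda m:(m.__setitem__((slice(225,None)),0),m.__setitem__((slice(None),slice(0,190)),0),m.__setitem__((slice(None),slice(260,None)),0)))):
    h=cv2.cvtColor(q['color'],cv2.COLOR_RGB2HSV); m=((h[...,0]<20)&(h[...,1]>150)&(h[...,2]>100)).astype(np.uint8); ex(m)
    k=max(cv2.findContours(m,cv2.RETR_EXTERNAL,cv2.CHAIN_APPROX_NONE)[0],key=cv2.contourArea)
    for z in(4,20):print(name,z,cv2.minAreaRect(cast(q,k[:,0],z)[:,:2].astype(np.float32)))
```

```text
[195, 195, 194, 195, 187, 133, 70, 54, 50, 66, 75, 81, 88, 84, 79, 70, 143, 186, 194, 193, 193, 195, 194, 193, 194, 194, 197, 151] [115, 116, 112, 111, 90, 54, 41, 36, 54, 69, 78, 83, 83, 78, 74, 70, 98, 109, 108, 108, 108, 108, 109, 110, 107, 107, 106, 80]
front edge [[ 651.5 -215.5  143. ]
 [ 540.8 -214.9  143. ]
 [ 436.4 -215.2  143. ]]
top board front [[ 648.6 -230.   156. ]
 [ 542.4 -229.5  156. ]]
bar right 285.5 [[ 537.8 -187.1  118. ]
 [ 511.2 -187.9  118. ]]
[ 16 219 207]
w 4 ((656.13720703125, 123.49763488769531), (123.93451690673828, 216.14712524414062), 88.0954360961914)
w 20 ((653.4513549804688, 114.0108871459961), (119.62940979003906, 208.6388397216797), 88.0954360961914)
t 4 ((655.85986328125, 114.0799560546875), (117.61270141601562, 208.33360290527344), 88.26598358154297)
t 20 ((653.4119262695312, 112.21018981933594), (115.75841522216797, 205.0489501953125), 88.26597595214844)
```

Emit:
carry_out(motion=[[8,15,0,0,0.66],[9,15,0,0,0.66],[0,0,30,0,0.66],[0,0,30,0,0.66],[0,0,0,0,0.66],[0,0,0,0,0.66],[0,0,0,0,0.66]])

```text
t: 2.8
eef_pos: [528.0, -181.1, 244.1]
tcp_rot: [3.141, -0.002, 0.001]
ft_force: [0.0, 0.6, -0.1]
opening: 0.467
grip_force: 0.0
```

Emit:
carry_out(motion=[[0,0,25,0,0.66],[0,0,25,0,0.66],[0,0,25,0,0.66],[0,0,20,0,0.66],[0,0,20,0,0.66],[0,0,17,0,0.66],[0,0,0,0,0.66],[0,0,0,0,0.66]])

```text
t: 3.6
eef_pos: [528.0, -180.8, 111.8]
tcp_rot: [3.141, -0.001, 0.001]
ft_force: [0.5, 1.1, -0.1]
opening: 0.339
grip_force: 0.0
```

Emit:
carry_out(motion=[[0,0,0,0,0.8],[0,0,0,0,0.9],[0,0,0,0,1],[0,0,0,0,1],[0,0,0,0,1],[0,0,0,0,1]])

```text
t: 4.2
eef_pos: [527.5, -180.6, 111.2]
tcp_rot: [3.141, -0.001, 0.001]
ft_force: [-0.7, 0.5, 5.7]
opening: 0.106
grip_force: 30.0
```

Emit:
carry_out(motion=[[0,-8,0,0,1],[0,-16,0,0,1],[0,-18,0,0,1],[0,-18,0,0,1],[0,-18,0,0,1],[0,-18,0,0,1],[0,-18,0,0,1],[0,-18,0,0,1],[0,-18,0,0,1],[0,-18,0,0,1],[0,-12,0,0,1],[0,0,0,0,1]])

```text
t: 5.4
eef_pos: [527.4, 0.8, 111.2]
tcp_rot: [-3.142, -0.001, 0.002]
ft_force: [-1.5, 0.6, 6.4]
opening: 0.111
grip_force: 30.0
```

Emit:
carry_out(motion=[[0,-3,0,0,1],[0,-3,0,0,1],[0,-3,0,0,1],[0,0,0,0,1],[0,0,0,0,1],[0,0,0,0,1]])

```text
t: 6.0
eef_pos: [527.4, 8.5, 111.2]
tcp_rot: [3.142, -0.001, 0.001]
ft_force: [-1.4, 1.4, 6.4]
opening: 0.106
grip_force: 30.0
```

Emit:
carry_out(motion=[[0,0,0,0,0.66],[0,0,0,0,0.66],[0,0,0,0,0.66],[0,0,0,0,0.66],[0,0,-30,0,0.66],[0,0,-40,0,0.66],[0,0,-40,0,0.66],[0,0,-40,0,0.66],[0,0,-40,0,0.66],[0,0,-40,0,0.66]])

```text
t: 7.0
eef_pos: [526.8, 8.5, 342.4]
tcp_rot: [3.141, -0.0, 0.001]
ft_force: [0.8, -0.6, 0.4]
opening: 0.34
grip_force: 0.0
```

Emit:
carry_out(motion=[[0,0,0,-8.2,0.4],[0,0,0,-8.2,0.4],[0,0,0,-8.2,0.4],[0,0,0,-8.2,0.4],[0,0,0,-8.2,0.4],[0,0,0,-8.2,0.4],[0,0,0,-8.2,0.4],[0,0,0,-8.2,0.4],[0,0,0,-8.2,0.4],[0,0,0,-8.2,0.4],[0,0,0,-8,0.4]])

```text
t: 8.1
eef_pos: [527.1, 8.5, 340.5]
tcp_rot: [-3.141, 0.0, 1.577]
ft_force: [0.0, 0.1, -0.5]
opening: 0.6
grip_force: 0.0
```

Emit:
carry_out(motion=[[-45,0,0,0,0.4],[-45,0,0,0,0.4],[-45,0,0,0,0.4],[-45,0,0,0,0.4],[-45,0,0,0,0.4],[0,0,0,0,0.4],[0,0,0,0,0.4],[0,0,0,0,0.4]])

```text
t: 8.9
eef_pos: [527.3, -215.8, 340.6]
tcp_rot: [-3.141, -0.0, 1.572]
ft_force: [-0.5, 0.2, 0.6]
opening: 0.596
grip_force: 0.0
```

Run:
```python
from h import *
s=env.state();print(s['eef_pos'],s['tcp_rot'],s['joints'],s['t'])
c=wsnap('w2.png'); t=snap('top','t2.png')
P=np.array([[x,y,108] for x in range(380,681,50) for y in range(-230,1,50)]); print(proj(c,P[::5]).round())
cv2.imwrite('pics/t2c.png',cv2.cvtColor(cv2.resize(t['color'][140:310,270:470],None,fx=3.5,fy=3.5,interpolation=cv2.INTER_CUBIC),cv2.COLOR_RGB2BGR))
```

```text
[ 527.25581829 -215.7579858   340.59583025] [-3.14144724e+00 -2.31995360e-04  1.57185949e+00] [-5.04417817e-01  3.13604555e-01  1.52525160e+00  1.37469945e-04
  1.30297607e+00 -5.05517387e-01] 8.9
[[160. 184.]
 [192. 184.]
 [225. 184.]
 [258. 184.]
 [291. 184.]
 [324. 184.]
 [357. 184.]]
```

View pics/w2.png

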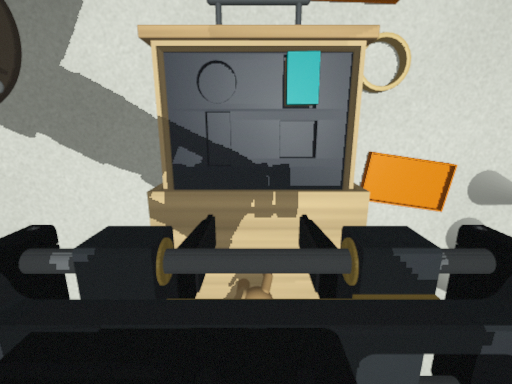

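The drawer is open. The round pocket is at (217,81), the slim pocket at (218,138) and the square pocket at (298,138). The teal oblong sample at (303,78) sits in its pocket and is the only sample. I'll enhance a crop to get the pocket edges.

Run:
```python
from h import *
c=wsnap(); f=c['color']
a=f[40:195,150:365]; a=np.clip(a.astype(float)*2.2,0,255).astype(np.uint8)
cv2.imwrite('pics/w2c.png',cv2.cvtColor(cv2.resize(a,None,fx=3.7,fy=3.7,interpolation=cv2.INTER_CUBIC),cv2.COLOR_RGB2BGR))
h=cv2.cvtColor(f,cv2.COLOR_RGB2HSV); m=((abs(h[...,0].astype(int)-90)<12)&(h[...,1]>130)&(h[...,2]>90)).astype(np.uint8)
k=max(cv2.findContours(m,cv2.RETR_EXTERNAL,cv2.CHAIN_APPROX_NONE)[0],key=cv2.contourArea); print(k.reshape(-1,2).min(0),k.reshape(-1,2).max(0)); print('teal top z134',cv2.minAreaRect(cast(c,k[:,0],134)[:,:2].astype(np.float32)))
```

```text
[286  51] [320 104]
teal top z134 ((586.7742309570312, -84.70123291015625), (41.67161560058594, 63.56206130981445), 0.2470262050628662)
```

View pics/w2c.png

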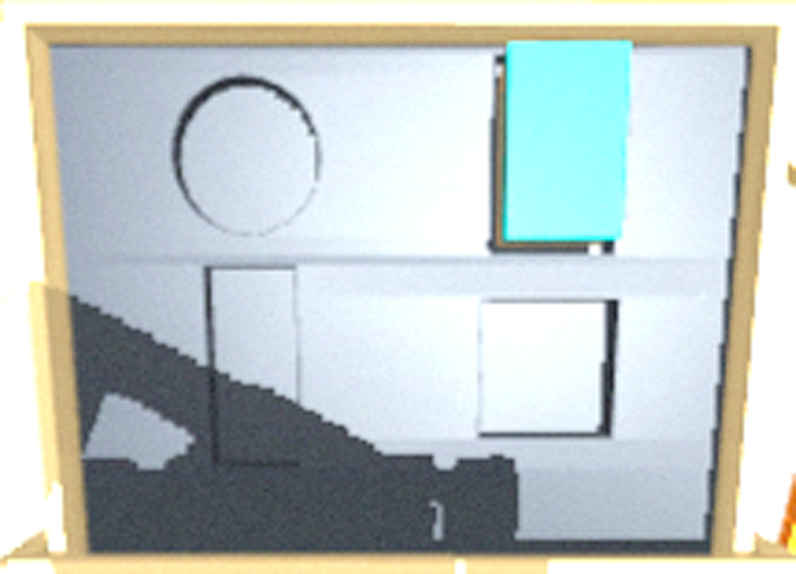

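The crop shows the pocket rims clearly, in crop pixels as left, right, top, bottom:
- **Round:** 173, 321, 76, 237
- **Slim:** 206, 298, 266, 466
- **Square:** 479, 617, 299, 437

I'll cast these onto z=108 and check the sizes.

```bash
python3 - <<'E'
from h import *
c=wsnap()
def w(u,v,z=108): return cast(c,[((u+.5)/3.7-.5+150,(v+.5)/3.7-.5+40)],z)[0]
for n,l,r,t,b in(('round',173,321,76,237),('slim',206,298,266,466),('square',479,617,299,437),('oblong',490,615,55,252)):
    my=(t+b)/2; mx=(l+r)/2
    L,R,T,B=w(l,my),w(r,my),w(mx,t),w(mx,b)
    print(n,'x size',(R-L)[0].round(1),'y size',(T-B)[1].round(1),'centre',((L+R)/2)[0].round(1),((T+B)/2)[1].round(1))
E
python3 - <<'E'
from h import *
to(587,-84.5,150,90)
E
```

```text
round x size 55.4 y size 56.2 centre 471.8 -86.0
slim x size 36.2 y size 77.2 centre 471.0 -163.3
square x size 54.4 y size 53.3 centre 587.6 -163.4
oblong x size 46.8 y size 68.7 centre 586.2 -85.0
at [ 527.5 -215.5  340.9] yaw 90.12 tool shift [130.9  59.7 190.9] ('turn', np.float64(0.12))
```

All the sizes match what was given. Now I'll grasp the teal sample.

Emit:
carry_out(motion=[[33,15,0,0,0.26],[33,15,0,0,0.26],[33,15,0,0,0.26],[32,15,0,0.12,0.26],[0,0,40,0,0.26],[0,0,40,0,0.26],[0,0,40,0,0.26],[0,0,30,0,0.26],[0,0,0,0,0.26],[0,0,0,0,0.26],[0,0,0,0,0.26]])

```text
t: 10.2
eef_pos: [588.1, -85.4, 192.6]
tcp_rot: [3.139, 0.001, 1.57]
ft_force: [0.8, -0.7, 0.2]
opening: 0.742
grip_force: 0.0
```

Emit:
carry_out(motion=[[0,0,20,0,0.26],[0,0,20,0,0.26],[0,0,15,0,0.26],[0,0,10,0,0.26],[0,0,5,0,0.26],[0,0,0,0,0.26],[0,0,0,0,0.26]])

```text
t: 10.9
eef_pos: [587.6, -85.6, 121.5]
tcp_rot: [3.14, 0.0, 1.569]
ft_force: [-0.2, -0.0, -0.0]
opening: 0.736
grip_force: 0.0
```

Emit:
carry_out(motion=[[0,0,2,0,0.4],[0,0,0,0,0.48],[0,0,0,0,0.5],[0,0,0,0,0.52],[0,0,0,0,0.54],[0,0,0,0,0.56],[0,0,0,0,0.58],[0,0,0,0,0.6],[0,0,0,0,0.62],[0,0,0,0,0.62]])

```text
t: 11.9
eef_pos: [587.2, -85.5, 118.6]
tcp_rot: [-3.141, 0.0, 1.569]
ft_force: [-2.0, 0.8, 2.2]
opening: 0.437
grip_force: 30.0
```

Emit:
carry_out(motion=[[0,0,-8,0,0.62],[0,0,-20,0,0.62],[0,0,-30,0,0.62],[0,0,-32,0,0.62],[22,8,0,0,0.62],[32,11,0,0,0.62],[32,11,0,0,0.62],[32,11,0,0,0.62],[32,11,0,0,0.62],[32,11,0,0,0.62],[17,3,0,0,0.62],[0,0,0,0,0.62]])

```text
t: 13.1
eef_pos: [653.5, 115.3, 208.7]
tcp_rot: [3.141, -0.0, 1.572]
ft_force: [0.1, 0.5, -0.2]
opening: 0.44
grip_force: 30.0
```

Emit:
carry_out(motion=[[0,0,25,0,0.62],[0,0,30,0,0.62],[0,0,30,0,0.62],[0,0,30,0,0.62],[0,0,20,0,0.62],[0,0,15,0,0.62],[0,0,0,0,0.62],[0,0,0,0,0.62],[0,0,0,0,0.62]])

```text
t: 14.0
eef_pos: [654.1, 113.2, 60.0]
tcp_rot: [3.14, -0.0, 1.569]
ft_force: [0.5, -0.1, -0.1]
opening: 0.439
grip_force: 30.0
```

Emit:
carry_out(motion=[[0,0,12,0,0.62],[0,0,8,0,0.62],[0,0,5,0,0.62],[0,0,3,0,0.62],[0,0,1,0,0.62],[0,0,0,0,0.62],[0,0,0,0,0.62]])

```text
t: 14.7
eef_pos: [653.7, 113.4, 29.8]
tcp_rot: [3.141, 0.0, 1.569]
ft_force: [0.2, 0.3, -0.4]
opening: 0.439
grip_force: 30.0
```

Emit:
carry_out(motion=[[0,0,1,0,0.62],[0,0,0,0,0.58],[0,0,0,0,0.54],[0,0,0,0,0.45],[0,0,0,0,0.35],[0,0,0,0,0.26],[0,0,0,0,0.26],[0,0,-15,0,0.26],[0,0,-35,0,0.26],[0,0,-40,0,0.26],[0,0,-40,0,0.26],[0,0,-40,0,0.26]])

```text
t: 15.9
eef_pos: [653.3, 113.4, 201.6]
tcp_rot: [3.141, -0.0, 1.569]
ft_force: [0.5, -0.0, 0.9]
opening: 0.739
grip_force: 0.0
```

Emit:
carry_out(motion=[[20,-40,-15,0,0.26],[20,-40,-15,0,0.26],[20,-40,-15,0,0.26],[20,-40,-15,0,0.26],[0,0,0,0,0.26],[0,0,0,0,0.26],[0,0,0,0,0.26]])

```text
t: 16.6
eef_pos: [494.3, 193.4, 258.9]
tcp_rot: [3.141, 0.0, 1.569]
ft_force: [0.5, 0.3, 0.3]
opening: 0.736
grip_force: 0.0
```

Run:
```python
from h import *
s=env.state();print(s['eef_pos'],s['tcp_rot'][2],s['t']); c=wsnap('w3.png')
```

```text
[494.25181149 193.37407448 258.88093388] 1.5690552227285879 16.6
```

View pics/w3.png

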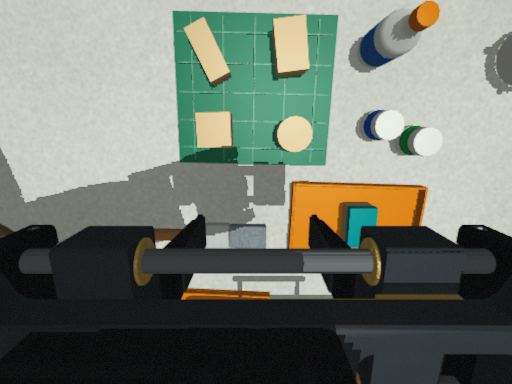

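The teal sample stands in the tray at (362,227). The boxes on the mat are slim (207,50), oblong (291,45), square (214,130) and round (295,134). Their tops are bright and their sides darker, so I'll segment the tops.

```bash
cat >> h.py <<'E'
def boxes(f=None):
    c=wsnap(f); h=cv2.cvtColor(c['color'],cv2.COLOR_RGB2HSV); g=h[...,2]
    m=((h[...,0]<28)&(h[...,0]>8)&(h[...,1]>50)&(g>190)).astype(np.uint8); m[215:]=0
    for k in cv2.findContours(m,cv2.RETR_EXTERNAL,cv2.CHAIN_APPROX_NONE)[0]:
        if cv2.contourArea(k)<400: continue
        P=cast(c,k[:,0],43)[:,:2].astype(np.float32); r=cv2.minAreaRect(P)
        print(k[:,0].mean(0).round(),'c',np.round(r[0],1),'size',np.round(r[1],1),'ang',round(r[2],1))
    return c
E
python3 - <<'E'
from h import *
c=boxes(); h=cv2.cvtColor(c['color'],cv2.COLOR_RGB2HSV)
print(h[45,275:312].tolist()[::2]); print(h[40:80:2,290].tolist())
E
```

```text
[366. 199.] c [645.6 159. ] size [ 45.8 197.9] ang 89.8
[295. 133.] c [547.1 253.3] size [47.3 48.4] ang 89.8
[213. 129.] c [434.3 259.3] size [47.1 47.1] ang 0.8
[206.  49.] c [430.7 359.5] size [28.7 70.8] ang 26.1
[291.  43.] c [539.2 366.1] size [41.  62.9] ang 6.6
[429.  12.] c [710.2 400.9] size [27.5 28. ] ang 85.3
[[19, 88, 188], [20, 68, 232], [20, 69, 233], [20, 69, 232], [20, 70, 233], [20, 69, 233], [20, 69, 232], [20, 68, 232], [20, 68, 232], [20, 69, 232], [20, 69, 232], [20, 70, 232], [20, 70, 233], [20, 69, 233], [20, 69, 232], [20, 68, 232], [22, 67, 217], [77, 123, 154], [77, 122, 153]]
[[20, 71, 231], [20, 69, 232], [20, 69, 232], [20, 68, 232], [20, 68, 232], [20, 67, 233], [21, 68, 232], [21, 67, 233], [21, 67, 233], [21, 65, 232], [21, 66, 233], [21, 63, 233], [21, 63, 232], [21, 62, 233], [22, 62, 233], [24, 61, 213], [19, 111, 85], [18, 116, 81], [77, 161, 68], [77, 111, 163]]
```

The sizes match. I'll pick the square first.

Emit:
carry_out(motion=[[22,-20,30,-0.9,0.2],[22,-20,40,0,0.2],[22,-20,40,0,0.2],[0,0,40,0,0.2],[0,0,30,0,0.2],[0,0,20,0,0.2],[0,0,15,0,0.2],[0,0,10,0,0.2],[0,0,5,0,0.2],[0,0,0,0,0.2],[0,0,0,0,0.2]])

```text
t: 17.8
eef_pos: [433.4, 259.1, 29.0]
tcp_rot: [3.141, -0.0, 1.585]
ft_force: [0.2, 0.3, -0.1]
opening: 0.796
grip_force: 0.0
```

Emit:
carry_out(motion=[[0,1,1.5,0,0.35],[0,0,0,0,0.4],[0,0,0,0,0.43],[0,0,0,0,0.45],[0,0,0,0,0.47],[0,0,0,0,0.49],[0,0,0,0,0.51],[0,0,0,0,0.53],[0,0,0,0,0.55],[0,0,0,0,0.56],[0,0,0,0,0.56]])

```text
t: 18.9
eef_pos: [434.1, 259.1, 27.1]
tcp_rot: [3.142, 0.0, 1.585]
ft_force: [-1.7, 0.2, 1.9]
opening: 0.502
grip_force: 30.0
```

Emit:
carry_out(motion=[[0,0,-8,0,0.56],[0,0,-20,0,0.56],[0,0,-35,0,0.56],[0,0,-40,0,0.56],[0,0,-40,0,0.56],[0,0,-40,0,0.56],[0,0,0,0,0.56],[0,0,0,0,0.56]])

```text
t: 19.7
eef_pos: [434.0, 259.1, 210.9]
tcp_rot: [3.14, -0.001, 1.585]
ft_force: [0.0, -0.9, -0.1]
opening: 0.506
grip_force: 30.0
```

Run:
```python
from h import *
to(587.5,-163.3,200,90)
```

```text
at [434.  259.1 210.9] yaw 90.82 tool shift [-424.6  147.4   11. ] ('turn', np.float64(0.82))
```

Emit:
carry_out(motion=[[-20,5,0,0.4,0.56],[-38,13,0,0.4,0.56],[-42,15,0,0,0.56],[-42,15,0,0,0.56],[-42,15,0,0,0.56],[-42,15,0,0,0.56],[-42,15,0,0,0.56],[-42,15,0,0,0.56],[-42,15,0,0,0.56],[-40,14,0,0,0.56],[-30,10,0,0,0.56],[0,0,0,0,0.56]])

```text
t: 20.9
eef_pos: [581.8, -166.0, 207.9]
tcp_rot: [-3.139, -0.0, 1.568]
ft_force: [-0.0, 1.5, -1.6]
opening: 0.506
grip_force: 30.0
```

Run:
```python
from h import *
to(587.5,-163.4,150,90)
```

```text
at [ 581.8 -166.   207.9] yaw 89.83 tool shift [ 2.5  5.8 57.9] ('turn', np.float64(-0.17))
```

Emit:
carry_out(motion=[[0,3,25,0,0.56],[0,0,20,0,0.56],[0,0,0,0,0.56],[0,0,0,0,0.56],[0,0,0,0,0.56]])

```text
t: 21.4
eef_pos: [584.9, -162.4, 165.8]
tcp_rot: [3.141, 0.0, 1.571]
ft_force: [0.2, -0.3, -0.3]
opening: 0.505
grip_force: 30.0
```

Run:
```python
from h import *
to(587.5,-163.4,135,90)
```

```text
at [ 584.9 -162.4  165.8] yaw 90.04 tool shift [-1.   2.5 30.8] ('turn', np.float64(0.04))
```

Emit:
carry_out(motion=[[-1,2.6,12,0,0.56],[0,0,12,0,0.56],[0,0,5,0,0.56],[0,0,0,0,0.56],[0,0,0,0,0.56],[0,0,0,0,0.56]])

```text
t: 22.0
eef_pos: [587.5, -163.8, 136.5]
tcp_rot: [3.141, 0.0, 1.571]
ft_force: [0.5, 0.2, -0.4]
opening: 0.503
grip_force: 30.0
```

Run:
```python
from h import *
to(587.5,-163.4,118,90)
c=snap('top'); t=c['color'][180:290,270:400]
w=wsnap(); a=np.clip(w['color'].astype(float)*1.8,0,255).astype(np.uint8)[60:240,150:400]
cv2.imwrite('pics/p1.png',cv2.cvtColor(cv2.resize(a,None,fx=3,fy=3,interpolation=cv2.INTER_CUBIC),cv2.COLOR_RGB2BGR))
```

```text
at [ 587.5 -163.8  136.5] yaw 90.01 tool shift [ 0.4  0.  18.5] ('turn', np.float64(0.01))
```

View pics/p1.png

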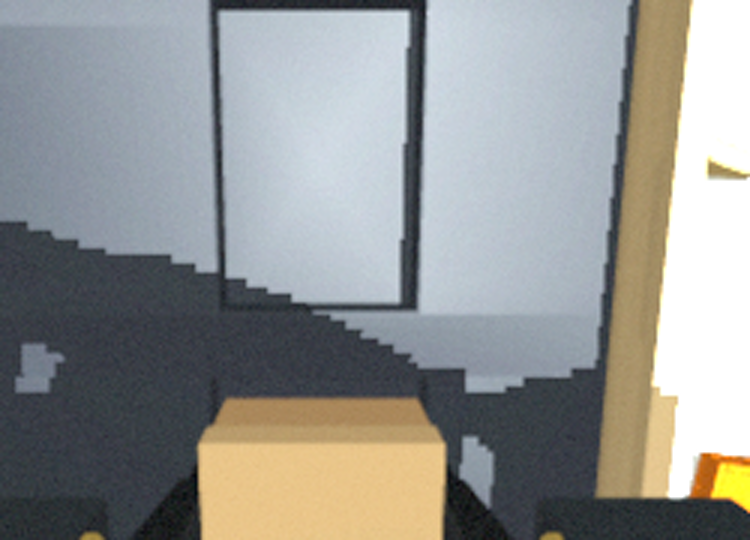

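The box is centred over the square pocket: its front lower edge spans 221–422, between the rim sides at 213 and 424. I'll lower it in small steps.

Emit:
carry_out(motion=[[0.4,-0.3,2,0,0.56],[0,0,2,0,0.56],[0,0,2,0,0.56],[0,0,1,0,0.56],[0,0,0,0,0.56],[0,0,0,0,0.56]])

```text
t: 22.7
eef_pos: [587.0, -163.3, 129.1]
tcp_rot: [-3.142, 0.0, 1.571]
ft_force: [0.2, -1.6, -0.0]
opening: 0.503
grip_force: 30.0
```

In without contact force, since it is below the 132 mm at which it would have met the rim. I'll continue down.

Emit:
carry_out(motion=[[0,0,2,0,0.56],[0,0,2,0,0.56],[0,0,2,0,0.56],[0,0,2,0,0.56],[0,0,1,0,0.56],[0,0,0.5,0,0.56],[0,0,0,0,0.56],[0,0,0,0,0.56],[0,0,0,0,0.56]])

```text
t: 23.6
eef_pos: [587.0, -163.3, 119.7]
tcp_rot: [3.141, 0.0, 1.571]
ft_force: [-0.7, 0.0, 0.3]
opening: 0.506
grip_force: 30.0
```

Emit:
carry_out(motion=[[0,0,1,0,0.56],[0,0,0,0,0.56],[0,0,0,0,0.53],[0,0,0,0,0.5],[0,0,0,0,0.45],[0,0,0,0,0.35],[0,0,0,0,0.26],[0,0,0,0,0.26],[0,0,-10,0,0.26],[0,0,-30,0,0.26],[0,0,-40,0,0.26],[0,0,-40,0,0.26]])

```text
t: 24.8
eef_pos: [586.8, -163.2, 240.6]
tcp_rot: [-3.141, -0.0, 1.571]
ft_force: [-0.2, -0.2, -0.1]
opening: 0.739
grip_force: 0.0
```

Run:
```python
from h import *
to(494,193,260,90)
```

```text
at [ 586.8 -163.2  240.6] yaw 90.01 tool shift [356.2 -92.7 -19.4] ('turn', np.float64(0.01))
```

Emit:
carry_out(motion=[[20,-5,-19,0,0.2],[42,-11,0,0,0.2],[42,-11,0,0,0.2],[42,-11,0,0,0.2],[42,-11,0,0,0.2],[42,-11,0,0,0.2],[42,-11,0,0,0.2],[42,-11,0,0,0.2],[42,-11,0,0,0.2],[0,0,0,0,0.2],[0,0,0,0,0.2],[0,0,0,0,0.2]])

```text
t: 26.0
eef_pos: [494.1, 192.0, 257.9]
tcp_rot: [3.141, 0.0, 1.571]
ft_force: [0.7, -0.5, 0.5]
opening: 0.8
grip_force: 0.0
```

Run:
```python
from h import *
boxes(); to(547,253.5,80,90)
```

```text
[366. 198.] c [645.5 158.9] size [ 47.2 197.9] ang 89.9
[295. 132.] c [547.5 253.6] size [47.2 47.3] ang 89.9
[206.  48.] c [430.5 359.4] size [29.  70.8] ang 26.1
[291.  42.] c [539.2 366.1] size [41.2 62.9] ang 6.5
[430.  11.] c [710.1 400.3] size [26.4 27.9] ang 90.0
at [494.3 191.7 257.9] yaw 89.95 tool shift [ 61.9  52.6 177.9] ('turn', np.float64(-0.05))
```

Emit:
carry_out(motion=[[21,18,30,0,0.2],[21,18,40,0,0.2],[20,17,40,0,0.2],[0,0,40,0,0.2],[0,0,30,0,0.2],[0,0,20,0,0.2],[0,0,15,0,0.2],[0,0,10,0,0.2],[0,0,5,0,0.2],[0,0,0,0,0.2],[0,0,0,0,0.2],[0,0,0,0,0.2]])

```text
t: 27.25
eef_pos: [547.3, 254.8, 28.5]
tcp_rot: [3.14, -0.0, 1.571]
ft_force: [-0.7, 0.3, -0.3]
opening: 0.801
grip_force: 0.0
```

Run:
```python
from h import *
to(547.4,253.6,27.3,90)
```

```text
at [547.3 254.8  28.5] yaw 90.02 tool shift [-1.3  0.1  1.2] ('turn', np.float64(0.02))
```

Emit:
carry_out(motion=[[-1.2,0,1.2,0,0.35],[0,0,0,0,0.38],[0,0,0,0,0.41],[0,0,0,0,0.43],[0,0,0,0,0.45],[0,0,0,0,0.47],[0,0,0,0,0.49],[0,0,0,0,0.51],[0,0,0,0,0.53],[0,0,0,0,0.54],[0,0,0,0,0.54]])

```text
t: 28.35
eef_pos: [546.9, 253.5, 26.4]
tcp_rot: [3.142, 0.0, 1.571]
ft_force: [0.4, 0.3, -0.0]
opening: 0.518
grip_force: 30.0
```

Emit:
carry_out(motion=[[0,0,-8,0,0.54],[0,0,-20,0,0.54],[0,0,-35,0,0.54],[0,0,-40,0,0.54],[0,0,-40,0,0.54],[0,0,-40,0,0.54],[0,0,0,0,0.54],[0,0,0,0,0.54]])

```text
t: 29.15
eef_pos: [546.8, 253.5, 210.4]
tcp_rot: [3.14, -0.0, 1.571]
ft_force: [-0.3, -0.0, -0.4]
opening: 0.522
grip_force: 30.0
```

Run:
```python
from h import *
to(471.8,-86,200,90)
```

```text
at [546.8 253.5 210.4] yaw 90.02 tool shift [-339.5  -75.1   10.1] ('turn', np.float64(0.02))
```

Emit:
carry_out(motion=[[-20,-4,0,0,0.54],[-35,-8,0,0,0.54],[-40,-9,0,0,0.54],[-40,-9,0,0,0.54],[-40,-9,0,0,0.54],[-40,-9,0,0,0.54],[-40,-9,0,0,0.54],[-38,-9,0,0,0.54],[-30,-6,0,0,0.54],[-16,-3,0,0,0.54],[0,0,0,0,0.54],[0,0,0,0,0.54]])

```text
t: 30.35
eef_pos: [471.6, -85.3, 208.6]
tcp_rot: [-3.14, -0.001, 1.57]
ft_force: [-0.8, -0.0, -1.0]
opening: 0.519
grip_force: 30.0
```

Emit:
carry_out(motion=[[0,0,25,0,0.54],[0,0,20,0,0.54],[0,0,10,0,0.54],[0,0,5,0,0.54],[0,0,0,0,0.54],[0,0,0,0,0.54],[0,0,0,0,0.54]])

```text
t: 31.05
eef_pos: [472.3, -85.5, 150.1]
tcp_rot: [3.14, 0.0, 1.571]
ft_force: [0.6, -0.3, -0.3]
opening: 0.523
grip_force: 30.0
```

Run:
```python
from h import *
to(471.8,-86,135.5,90)
```

```text
at [472.3 -85.5 150.1] yaw 90.02 tool shift [-0.5 -0.5 14.6] ('turn', np.float64(0.02))
```

Emit:
carry_out(motion=[[-0.4,-0.4,7,0,0.54],[0,0,6,0,0.54],[0,0,3,0,0.54],[0,0,2,0,0.54],[0,0,2,0,0.54],[0,0,1.5,0,0.54],[0,0,0,0,0.54],[0,0,0,0,0.54],[0,0,0,0,0.54]])

```text
t: 31.95
eef_pos: [471.6, -85.9, 128.0]
tcp_rot: [3.141, 0.0, 1.571]
ft_force: [-0.5, -0.7, -1.3]
opening: 0.521
grip_force: 30.0
```

Emit:
carry_out(motion=[[0,0,2,0,0.54],[0,0,2,0,0.54],[0,0,2,0,0.54],[0,0,2,0,0.54],[0,0,1,0,0.54],[0,0,0,0,0.54],[0,0,0,0,0.54],[0,0,0,0,0.54]])

```text
t: 32.75
eef_pos: [471.6, -85.9, 119.0]
tcp_rot: [3.141, 0.0, 1.571]
ft_force: [-0.0, -0.4, 0.1]
opening: 0.521
grip_force: 30.0
```

Emit:
carry_out(motion=[[0,0,1,0,0.54],[0,0,0,0,0.54],[0,0,0,0,0.51],[0,0,0,0,0.48],[0,0,0,0,0.43],[0,0,0,0,0.35],[0,0,0,0,0.26],[0,0,0,0,0.26],[0,0,-10,0,0.26],[0,0,-30,0,0.26],[0,0,-40,0,0.26],[0,0,-40,0,0.26]])

```text
t: 33.95
eef_pos: [471.2, -85.8, 240.0]
tcp_rot: [-3.141, -0.0, 1.571]
ft_force: [0.5, -0.0, -0.3]
opening: 0.74
grip_force: 0.0
```

Emit:
carry_out(motion=[[20,2,-20,0,0.26],[36,3,0,0,0.26],[36,3,0,0,0.26],[36,3,0,0,0.26],[36,3,0,0,0.26],[36,3,0,0,0.26],[36,3,0,0,0.26],[36,3,0,0,0.26],[6,0,0,0,0.26],[0,0,0,0,0.26],[0,0,0,0,0.26],[0,0,0,0,0.26]])

```text
t: 35.15
eef_pos: [494.5, 191.1, 258.2]
tcp_rot: [3.141, 0.0, 1.57]
ft_force: [0.4, 0.3, 0.8]
opening: 0.741
grip_force: 0.0
```

Run:
```python
from h import *
boxes(); to(539.2,366,27.3,96.5)
```

```text
[366. 198.] c [645.7 158.6] size [ 48.7 197.9] ang 89.9
[291.  41.] c [539.2 366.2] size [41.2 63.3] ang 6.6
[234.  36.] c [466.1 372.6] size [28.8 70.9] ang 27.6
[429.  10.] c [710.1 400.4] size [24.1 28. ] ang 89.9
at [494.6 191.1 258.1] yaw 89.94 tool shift [175.   44.4 230.8] ('turn', np.float64(-6.56))
```

The slim box was knocked and is now at (466,372), close to the oblong. I'll check where the glue bottle is relative to the gripper body.

Run:
```python
from h import *
c=snap('top'); w=wsnap('w4.png'); s=snap('scene')
h=cv2.cvtColor(c['color'],cv2.COLOR_RGB2HSV)
print('top cap z130',cast(c,[(115.5,172)],130).round()) 
for n,q,roi in(('t',c,(160,195,105,145)),('w',w,(0,40,405,445)),('s',s,(190,240,380,412))):
    hh=cv2.cvtColor(q['color'],cv2.COLOR_RGB2HSV); m=np.zeros(hh.shape[:2],np.uint8); a,b,d,e=roi
    m[a:b,d:e]=((hh[a:b,d:e,0]<16)&(hh[a:b,d:e,1]>150)); k=np.argwhere(m)
    if len(k): uv=k.mean(0)[::-1]; print(n,uv,cast(q,[uv],125).round())
to(466.1,372.6,27.3,117.6)
```

```text
top cap z130 [[661. 365. 130.]]
t [116.38461538 172.61538462] [[660. 365. 125.]]
w [416.54066986  18.57894737] [[652. 364. 125.]]
s [403.51515152 202.72727273] [[659. 368. 125.]]
at [494.6 191.4 258. ] yaw 89.96 tool shift [181.2 -28.6 230.7] ('turn', np.float64(-27.64))
```

View pics/w4.png

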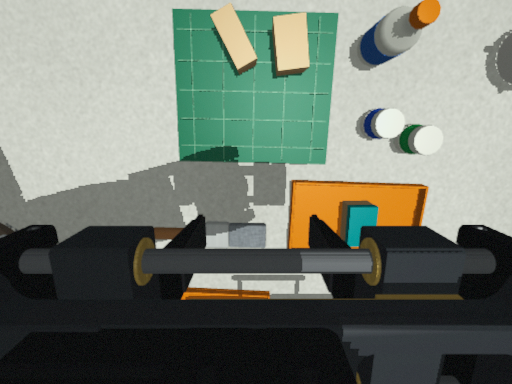

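The slim top is at (233,37) and the oblong at (291,42). The glue axis is about (660,366), so it is clear of the gripper in both grasps. I'll pick the slim first.

Emit:
carry_out(motion=[[45,-7,20,0,0.4],[45,-7,20,0,0.45],[45,-7,20,0,0.49],[46,-8,20,0,0.49],[0,0,0,-6.9,0.49],[0,0,0,-6.9,0.49],[0,0,0,-6.9,0.49],[0,0,0,-6.9,0.49],[0,0,40,0,0.49],[0,0,30,0,0.49],[0,0,0,0,0.49],[0,0,0,0,0.49]])

```text
t: 36.55
eef_pos: [466.0, 372.3, 108.7]
tcp_rot: [-3.141, 0.0, 2.052]
ft_force: [0.6, 0.0, 0.3]
opening: 0.512
grip_force: 0.0
```

Run:
```python
from h import *
to(466.1,372.6,27.3,117.6)
```

```text
at [466.  372.3 108.7] yaw 117.59 tool shift [ 0.2  0.3 81.4] ('turn', np.float64(-0.01))
```

Emit:
carry_out(motion=[[0,0,25,0,0.49],[0,0,20,0,0.49],[0,0,15,0,0.49],[0,0,12,0,0.49],[0,0,8,0,0.49],[0,0,1,0,0.49],[0,0,0,0,0.49],[0,0,0,0,0.49]])

```text
t: 37.35
eef_pos: [466.0, 372.6, 28.0]
tcp_rot: [3.14, -0.0, 2.053]
ft_force: [1.0, -0.7, -0.2]
opening: 0.512
grip_force: 0.0
```

Emit:
carry_out(motion=[[0,0,0,0,0.55],[0,0,0,0,0.6],[0,0,0,0,0.63],[0,0,0,0,0.65],[0,0,0,0,0.67],[0,0,0,0,0.69],[0,0,0,0,0.71],[0,0,0,0,0.73],[0,0,0,0,0.75],[0,0,0,0,0.75]])

```text
t: 38.35
eef_pos: [465.5, 372.3, 27.2]
tcp_rot: [-3.141, 0.0, 2.053]
ft_force: [-0.7, -0.2, -0.8]
opening: 0.314
grip_force: 30.0
```

Emit:
carry_out(motion=[[0,0,-8,0,0.75],[0,0,-20,0,0.75],[0,0,-35,0,0.75],[0,0,-40,0,0.75],[0,0,-40,0,0.75],[0,0,-40,0,0.75],[0,0,0,6.9,0.75],[0,0,0,6.9,0.75],[0,0,0,6.9,0.75],[0,0,0,6.9,0.75],[0,0,0,0,0.75],[0,0,0,0,0.75]])

```text
t: 39.55
eef_pos: [465.6, 372.3, 210.5]
tcp_rot: [3.141, -0.0, 1.575]
ft_force: [-0.7, 0.4, -0.3]
opening: 0.315
grip_force: 30.0
```

Run:
```python
from h import *
to(471.5,-163.3,200,90)
```

```text
at [465.6 372.3 210.5] yaw 90.21 tool shift [-535.6    3.9   10.5] ('turn', np.float64(0.21))
```

Emit:
carry_out(motion=[[-20,0,0,0.2,0.75],[-40,0.5,0,0,0.75],[-45,0.5,0,0,0.75],[-45,0.5,0,0,0.75],[-45,0.5,0,0,0.75],[-45,0.5,0,0,0.75],[-45,0.5,0,0,0.75],[-45,0.5,0,0,0.75],[-45,0.5,0,0,0.75],[-45,0.5,0,0,0.75],[-45,0.5,0,0,0.75],[-35,0.5,0,0,0.75]])

```text
t: 40.75
eef_pos: [469.3, -130.1, 210.6]
tcp_rot: [3.141, 0.0, 1.57]
ft_force: [0.8, 0.4, -0.7]
opening: 0.31
grip_force: 30.0
```

Emit:
carry_out(motion=[[-25,0,0,0,0.75],[-10,0,0,0,0.75],[0,0,15,0,0.75],[0,0,20,0,0.75],[0,0,15,0,0.75],[0,0,8,0,0.75],[0,0,0,0,0.75],[0,0,0,0,0.75],[0,0,0,0,0.75]])

```text
t: 41.65
eef_pos: [469.8, -162.6, 153.0]
tcp_rot: [3.141, 0.001, 1.568]
ft_force: [0.5, 1.1, -0.7]
opening: 0.313
grip_force: 30.0
```

Run:
```python
from h import *
to(471.4,-163.4,136,90)
```

```text
at [ 469.8 -162.6  153. ] yaw 89.85 tool shift [-0.8  1.6 17. ] ('turn', np.float64(-0.15))
```

Before lowering it, I'll close to 136 mm and check the camera view.

Emit:
carry_out(motion=[[-0.8,1.6,8,-0.15,0.75],[0,0,6,0,0.75],[0,0,3,0,0.75],[0,0,0,0,0.75],[0,0,0,0,0.75],[0,0,0,0,0.75]])

```text
t: 42.25
eef_pos: [471.1, -163.5, 135.4]
tcp_rot: [3.141, 0.0, 1.57]
ft_force: [0.0, 0.7, -0.4]
opening: 0.317
grip_force: 30.0
```

Run:
```python
from h import *
to(471.4,-163.4,136,90)
w=wsnap(); a=np.clip(w['color'].astype(float)*2.5,0,255).astype(np.uint8)[40:240,140:400]
cv2.imwrite('pics/p2.png',cv2.cvtColor(cv2.resize(a,None,fx=3,fy=3,interpolation=cv2.INTER_CUBIC),cv2.COLOR_RGB2BGR))
```

```text
at [ 471.1 -163.5  135.4] yaw 89.96 tool shift [ 0.1  0.3 -0.6] ('turn', np.float64(-0.04))
```

View pics/p2.png

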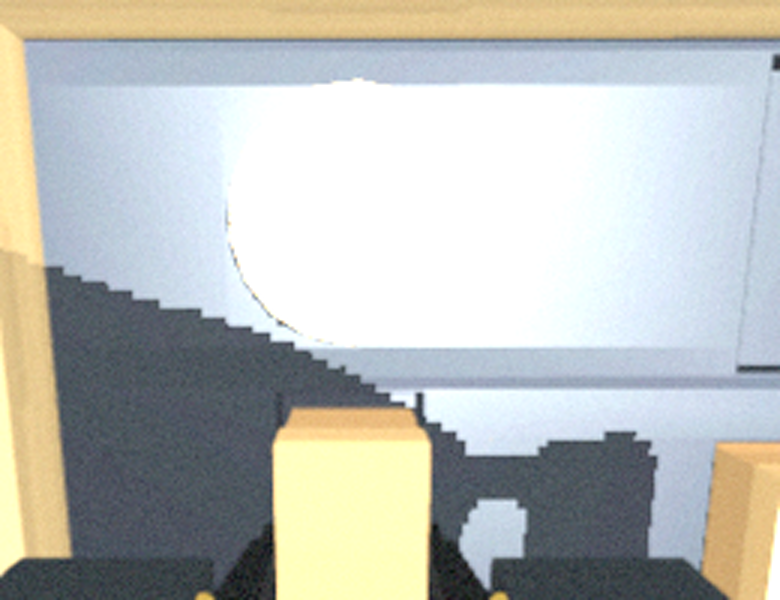

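The slim looks centred over its pocket: its front edge spans 287–415, between rim marks at 280 and 421. But I don't see the round box in its pocket. I'll check without the gain.

Run:
```python
from h import *
w=wsnap()['color'][40:240,140:400]; t=snap('top')['color'][140:310,110:400]
a=cv2.resize(w,(520,400),interpolation=cv2.INTER_CUBIC);
cv2.imwrite('pics/p3.png',cv2.cvtColor(a,cv2.COLOR_RGB2BGR))
cv2.imwrite('pics/p4.png',cv2.cvtColor(cv2.resize(t,None,fx=2.7,fy=2.7,interpolation=cv2.INTER_CUBIC),cv2.COLOR_RGB2BGR))
print(env.state()['t'])
```

```text
42.4
```

View pics/p4.png

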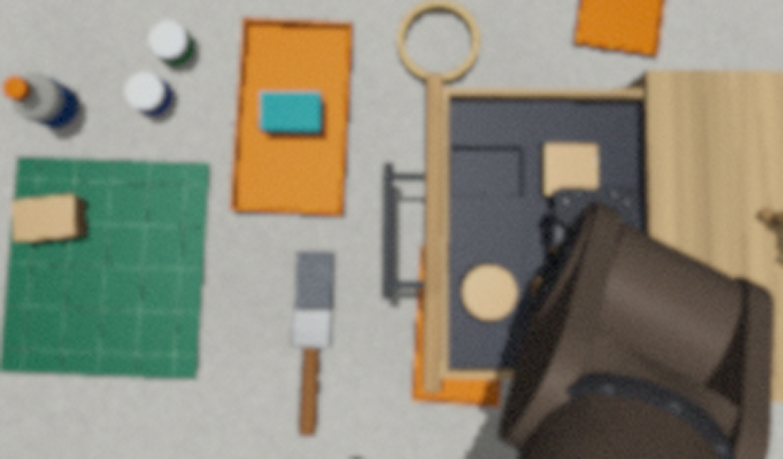

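The top view shows the round box in its pocket at (490,292) and the square in its own at (571,168); the wrist crop was just saturated. I'll lower the slim.

Emit:
carry_out(motion=[[0,0.2,2,0,0.75],[0,0,2,0,0.75],[0,0,2,0,0.75],[0,0,1,0,0.75],[0,0,0,0,0.75],[0,0,0,0,0.75]])

```text
t: 43.0
eef_pos: [471.2, -163.4, 128.2]
tcp_rot: [-3.141, 0.0, 1.57]
ft_force: [-0.6, 0.1, 0.0]
opening: 0.31
grip_force: 30.0
```

Emit:
carry_out(motion=[[0,0,2,0,0.75],[0,0,2,0,0.75],[0,0,2,0,0.75],[0,0,2,0,0.75],[0,0,1,0,0.75],[0,0,0,0,0.75],[0,0,0,0,0.75],[0,0,0,0,0.75]])

```text
t: 43.8
eef_pos: [471.3, -163.5, 119.3]
tcp_rot: [3.142, 0.0, 1.57]
ft_force: [-0.0, -0.5, 0.1]
opening: 0.314
grip_force: 30.0
```

Emit:
carry_out(motion=[[0,0,1,0,0.75],[0,0,0,0,0.75],[0,0,0,0,0.72],[0,0,0,0,0.68],[0,0,0,0,0.6],[0,0,0,0,0.5],[0,0,0,0,0.43],[0,0,0,0,0.43],[0,0,-10,0,0.43],[0,0,-30,0,0.43],[0,0,-40,0,0.3],[0,0,-40,0,0.3]])

```text
t: 45.0
eef_pos: [470.9, -163.3, 240.2]
tcp_rot: [-3.141, -0.0, 1.57]
ft_force: [0.8, -0.9, 0.1]
opening: 0.67
grip_force: 0.0
```

Emit:
carry_out(motion=[[20,1,-20,0,0.3],[42,3,0,0,0.3],[42,3,0,0,0.3],[42,3,0,0,0.3],[42,3,0,0,0.3],[42,3,0,0,0.3],[42,3,0,0,0.3],[42,3,0,0,0.3],[41,2,0,0,0.3],[0,0,0,0,0.3],[0,0,0,0,0.3],[0,0,0,0,0.3]])

```text
t: 46.2
eef_pos: [495.3, 190.8, 258.6]
tcp_rot: [3.141, 0.0, 1.57]
ft_force: [-0.2, 0.5, 0.4]
opening: 0.699
grip_force: 0.0
```

Run:
```python
from h import *
boxes(); to(539.2,366.2,28.5,96.6)
```

```text
[355. 197.] c [643.  158.2] size [ 48.8 192.9] ang 89.9
[291.  41.] c [539.2 366. ] size [41.3 62.9] ang 6.6
[428.  10.] c [709.8 399.7] size [25.3 27.8] ang 89.9
at [495.4 190.5 258.6] yaw 89.9 tool shift [175.8  43.4 230. ] ('turn', np.float64(-6.7))
```

Emit:
carry_out(motion=[[44,11,20,0,0.3],[44,11,25,0,0.3],[44,11,30,0,0.3],[43,10,30,0,0.3],[0,0,0,-6.7,0.3],[0,0,25,0,0.3],[0,0,15,0,0.3],[0,0,0,0,0.3],[0,0,0,0,0.3]])

```text
t: 47.15
eef_pos: [537.1, 358.1, 118.8]
tcp_rot: [3.142, 0.0, 1.686]
ft_force: [-0.3, 0.4, 0.2]
opening: 0.699
grip_force: 0.0
```

Run:
```python
from h import *
to(539.2,366.1,28.5,96.6)
```

```text
at [537.1 358.1 118.8] yaw 96.59 tool shift [ 7.7  3.  90.3] ('turn', np.float64(-0.01))
```

Emit:
carry_out(motion=[[7.7,3,10,0,0.3],[0,0,20,0,0.3],[0,0,20,0,0.3],[0,0,15,0,0.3],[0,0,12,0,0.3],[0,0,8,0,0.3],[0,0,4,0,0.3],[0,0,0,0,0.3],[0,0,0,0,0.3],[0,0,0,0,0.3]])

```text
t: 48.15
eef_pos: [539.0, 366.9, 30.0]
tcp_rot: [3.141, -0.0, 1.687]
ft_force: [-0.4, -0.0, -0.7]
opening: 0.698
grip_force: 0.0
```

Run:
```python
from h import *
to(539.2,366.1,27.8,96.6)
```

```text
at [539.  366.9  30. ] yaw 96.67 tool shift [-0.8  0.1  2.2] ('turn', np.float64(0.07))
```

Emit:
carry_out(motion=[[-0.8,0,2,0,0.42],[0,0,0,0,0.48],[0,0,0,0,0.5],[0,0,0,0,0.52],[0,0,0,0,0.54],[0,0,0,0,0.56],[0,0,0,0,0.58],[0,0,0,0,0.6],[0,0,0,0,0.62],[0,0,0,0,0.62]])

```text
t: 49.15
eef_pos: [538.8, 365.9, 27.4]
tcp_rot: [3.142, 0.0, 1.687]
ft_force: [-0.7, 0.9, -1.0]
opening: 0.44
grip_force: 30.0
```

Emit:
carry_out(motion=[[0,0,-8,0,0.62],[0,0,-20,0,0.62],[0,0,-35,0,0.62],[0,0,-40,0,0.62],[0,0,-40,0,0.62],[0,0,-40,0,0.62],[0,0,0,6.7,0.62],[0,0,0,0,0.62],[0,0,0,0,0.62]])

```text
t: 50.05
eef_pos: [538.4, 365.7, 210.0]
tcp_rot: [-3.141, 0.001, 1.573]
ft_force: [-0.1, 0.3, -1.0]
opening: 0.446
grip_force: 30.0
```

Run:
```python
from h import *
to(586.7,-84.8,200,90)
```

```text
at [538.4 365.7 210. ] yaw 90.13 tool shift [-450.6   47.3   10.2] ('turn', np.float64(0.13))
```

Emit:
carry_out(motion=[[-20,2,0,0.1,0.62],[-40,4,0,0,0.62],[-42,4.5,0,0,0.62],[-42,4.5,0,0,0.62],[-42,4.5,0,0,0.62],[-42,4.5,0,0,0.62],[-42,4.5,0,0,0.62],[-42,4.5,0,0,0.62],[-42,4.5,0,0,0.62],[-42,4.5,0,0,0.62],[-34,4,0,0,0.62],[-20,2,0,0,0.62]])

```text
t: 51.25
eef_pos: [585.1, -87.5, 209.5]
tcp_rot: [-3.14, 0.0, 1.568]
ft_force: [0.3, 0.4, -1.1]
opening: 0.442
grip_force: 30.0
```

Emit:
carry_out(motion=[[0,0,0,0,0.62],[0,0,15,0,0.62],[0,0,20,0,0.62],[0,0,15,0,0.62],[0,0,8,0,0.62],[0,0,0,0,0.62],[0,0,0,0,0.62],[0,0,0,0,0.62]])

```text
t: 52.05
eef_pos: [586.1, -84.1, 153.2]
tcp_rot: [3.14, 0.0, 1.569]
ft_force: [0.6, -0.7, 0.0]
opening: 0.443
grip_force: 30.0
```

Run:
```python
from h import *
to(586.7,-84.9,136,90)
```

```text
at [586.1 -84.1 153.2] yaw 89.89 tool shift [-0.8  0.6 17.2] ('turn', np.float64(-0.11))
```

Emit:
carry_out(motion=[[-0.8,0.6,8,-0.1,0.62],[0,0,6,0,0.62],[0,0,3,0,0.62],[0,0,2,0,0.62],[0,0,2,0,0.62],[0,0,2,0,0.62],[0,0,2,0,0.62],[0,0,0,0,0.62],[0,0,0,0,0.62],[0,0,0,0,0.62]])

```text
t: 53.05
eef_pos: [586.5, -85.0, 127.5]
tcp_rot: [3.141, 0.0, 1.57]
ft_force: [0.1, 0.0, -0.5]
opening: 0.441
grip_force: 30.0
```

Emit:
carry_out(motion=[[0,0,2,0,0.62],[0,0,2,0,0.62],[0,0,2,0,0.62],[0,0,1.5,0,0.62],[0,0,1,0,0.62],[0,0,0,0,0.62],[0,0,0,0,0.62],[0,0,0,0,0.62]])

```text
t: 53.85
eef_pos: [586.4, -85.0, 119.0]
tcp_rot: [3.141, 0.0, 1.57]
ft_force: [0.5, 0.1, -1.1]
opening: 0.439
grip_force: 30.0
```

Emit:
carry_out(motion=[[0,0,0.5,0,0.62],[0,0,0,0,0.62],[0,0,0,0,0.59],[0,0,0,0,0.55],[0,0,0,0,0.48],[0,0,0,0,0.4],[0,0,0,0,0.3],[0,0,0,0,0.3],[0,0,-10,0,0.3],[0,0,-30,0,0.3],[0,0,-40,0,0.3],[0,0,-40,0,0.3]])

```text
t: 55.05
eef_pos: [586.1, -84.9, 240.4]
tcp_rot: [-3.141, -0.0, 1.57]
ft_force: [-0.1, 0.1, 0.8]
opening: 0.7
grip_force: 0.0
```

Emit:
carry_out(motion=[[-33,-14,-30,0,0.5],[-33,-15,-35,0,0.7],[-33,-15,-35,0,0.9],[-32,-15,0,0,1],[0,0,0,0,1],[0,0,0,0,1],[0,0,0,0,1]])

```text
t: 55.75
eef_pos: [527.7, -214.7, 337.9]
tcp_rot: [-3.141, -0.0, 1.571]
ft_force: [0.5, 0.4, 0.2]
opening: 0.169
grip_force: 0.0
```

Run:
```python
from h import *
w=wsnap('w5.png'); h=cv2.cvtColor(w['color'],cv2.COLOR_RGB2HSV); s=env.state(); print(s['eef_pos'],s['t'])
m=((h[...,0]<28)&(h[...,0]>8)&(h[...,1]>50)&(h[...,2]>150)).astype(np.uint8); m[215:]=0
for k in cv2.findContours(m,cv2.RETR_LIST,cv2.CHAIN_APPROX_NONE)[0]:
    if cv2.contourArea(k)<400: continue
    r=cv2.minAreaRect(cast(w,k[:,0],134)[:,:2].astype(np.float32)); print(k[:,0].mean(0).round(),np.round(r[0],1),np.round(r[1],1),round(r[2],1))
```

```text
[ 527.80805771 -214.57105768  337.80091725] 55.8
[378. 190.] [ 695.9 -223.1] [ 89.1 219.8] 89.9
[301. 140.] [ 587.5 -162.7] [47.8 48.1] 89.9
[216. 128.] [ 472.  -149.4] [44.3 30.5] 89.9
[213.  79.] [472.  -85.4] [49.  48.8] 88.6
[303.  78.] [586.9 -84.6] [63.  42.1] 89.9
[283.  59.] [539.5 -80.1] [200.3 337.6] 69.8
```

View pics/w5.png

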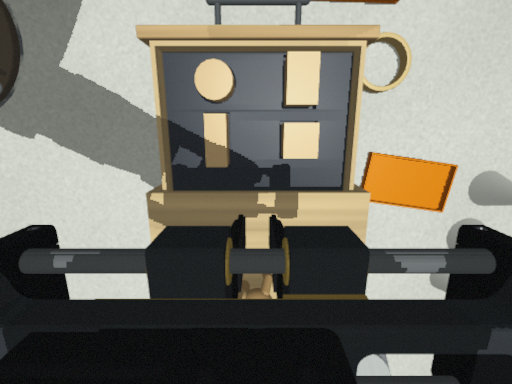

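All four boxes read the correct size at lid height 134 and sit on the pocket centres: oblong (303,78), round (213,79), square (301,140) and slim (216,140). Next I'll push the drawer shut with closed fingers against the handle bar.

Emit:
carry_out(motion=[[30,0,0,0,1],[40,0,0,0,1],[40,0,0,0,1],[40,0,0,0,1],[40,0,0,0,1],[40,0,0,0,1],[40,0,0,0,1],[0,0,0,0,1],[0,0,0,0,1],[0,0,0,0,1]])

```text
t: 56.8
eef_pos: [527.7, 54.4, 337.7]
tcp_rot: [-3.141, 0.0, 1.571]
ft_force: [-0.1, -0.9, 0.5]
opening: 0.004
grip_force: 0.0
```

Emit:
carry_out(motion=[[0,0,40,0,1],[0,0,40,0,1],[0,0,40,0,1],[0,0,40,0,1],[0,0,40,0,1],[0,0,20,0,1],[0,0,12,0,1],[0,0,0,0,1],[0,0,0,0,1]])

```text
t: 57.7
eef_pos: [528.3, 54.1, 106.7]
tcp_rot: [3.141, 0.0, 1.57]
ft_force: [-0.4, 0.4, -0.0]
opening: 0.002
grip_force: 0.0
```

Emit:
carry_out(motion=[[-10,0,0,0,1],[-10,0,0,0,1],[-6,0,0,0,1],[-5,0,0,0,1],[-5,0,0,0,1],[-5,0,0,0,1],[-8,0,0,0,1],[-8,0,0,0,1],[0,0,0,0,1]])

```text
t: 58.6
eef_pos: [527.7, -3.5, 105.8]
tcp_rot: [-3.141, 0.0, 1.569]
ft_force: [0.3, 0.2, 0.4]
opening: 0.007
grip_force: 0.0
```

Emit:
carry_out(motion=[[-8,0,0,0,1],[-12,0,0,0,1],[-13,0,0,0,1],[-13,0,0,0,1],[-13,0,0,0,1],[-13,0,0,0,1],[-13,0,0,0,1],[-13,0,0,0,1],[-13,0,0,0,1],[-12,0,0,0,1],[-10,0,0,0,1],[-7,0,0,0,1]])

```text
t: 59.8
eef_pos: [527.7, -143.4, 106.0]
tcp_rot: [3.141, 0.0, 1.57]
ft_force: [-0.4, 1.7, 0.1]
opening: 0.005
grip_force: 0.8
```

Emit:
carry_out(motion=[[-5,0,0,0,1],[-3,0,0,0,1],[-2,0,0,0,1],[-2,0,0,0,1],[-2,0,0,0,1],[-2,0,0,0,1],[0,0,0,0,1],[0,0,0,0,1]])

```text
t: 60.6
eef_pos: [527.5, -158.5, 105.9]
tcp_rot: [-3.141, 0.0, 1.57]
ft_force: [0.4, 0.2, -0.3]
opening: 0.009
grip_force: 0.0
```

Emit:
carry_out(motion=[[-2,0,0,0,1],[-2,0,0,0,1],[-1,0,0,0,1],[-1,0,0,0,1],[-1,0,0,0,1],[0,0,0,0,1],[0,0,0,0,1]])

```text
t: 61.3
eef_pos: [527.5, -163.9, 105.9]
tcp_rot: [-3.141, -0.002, 1.57]
ft_force: [1.2, 13.2, 2.8]
opening: 0.008
grip_force: 6.4
```

Emit:
carry_out(motion=[[-1,0,0,0,1],[-1,0,0,0,1],[-1,0,0,0,1],[0,0,0,0,1],[0,0,0,0,1]])

```text
t: 61.8
eef_pos: [527.4, -164.2, 105.8]
tcp_rot: [-3.14, -0.006, 1.57]
ft_force: [5.5, 33.9, 6.5]
opening: 0.005
grip_force: 16.5
```

The fingers met the closed stop at y=-164, as predicted. I'll back off, retreat and check.

Emit:
carry_out(motion=[[5,0,0,0,1],[15,0,0,0,1],[30,0,0,0,1],[40,0,0,0,1],[30,0,-30,0,1],[0,0,-40,0,1],[0,0,-40,0,1],[0,0,-40,0,1],[0,0,-40,0,1],[0,0,0,0,1],[0,0,0,0,1],[0,0,0,0,1]])

```text
t: 63.0
eef_pos: [527.1, -48.2, 294.6]
tcp_rot: [-3.14, -0.0, 1.57]
ft_force: [0.0, -0.1, -0.7]
opening: 0.003
grip_force: 0.0
```

Run:
```python
from h import *
s=env.state(); print(s['t'],s['eef_pos'],s['ft_force'])
snap('scene','s9.png')
```

```text
63.0 [527.1129728  -48.18716751 294.63248739] [ 0.00451385 -0.14512592 -0.73440979]
```

View pics/s9.png

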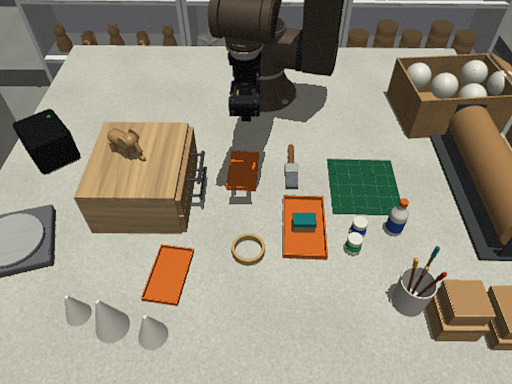

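The drawer is shut, with its handles at (200,180). The teal sample stands upright in the large tray at (304,222), the mat is empty and the bystanders have not moved. I'm handing the job in.

```bash
python3 -c "
from cell import env
print(env.job_done())"
```

```text
the job is handed in; nothing more can be done
None
```

I handed the job in: the teal oblong sample, the only one in the drawer, stands upright in the large returns tray, all four brown boxes are seated in their own pockets, and the drawer is pushed to its closed stop; the hand-in returned no verdict.

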